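# Bring up the toasted waffle and stand it in the toast rack

## Task

The waffle in the toaster is done. Press the lever on the end of the toaster all the way down so that the waffle comes up out of its slot, then take the waffle and stand it upright in a free gap of the wire toast rack. Lower it in, do not drop it, leave the lever down, and do not disturb the other waffle, the jam jar or the mug.

Things in the scene. Friction and masses are not known exactly. Their poses are not given: they have to be found in the camera images.
- toaster: Fixed two-slot toaster, steel sides and control panel, black ends: 190 mm wide (its x), 250 mm long (its y), top face 190 mm above the counter; origin: centre of its underside, on the counter. Slots run along y, 26 mm wide, 142 mm long, centred at x = +30 and -30 mm; the waffle is in the x = +30 one, the other is empty. The lever stands out of its -y end.
- lever (a joint): Toaster's lift lever, rad: 0 = knob up, waffle down; 0.84 = knob fully down on its stop, waffle raised 55 mm. It pivots about the toaster's x axis at y = -117 mm, z = 150 mm of the toaster, 55 mm from the knob; its inner end lifts the bread carriage. Stiff: about 7 to 12 N at the knob. It stays where it is left.
- lever_knob (a point): Middle of the top face of the lever's black knob: 40 mm wide along the toaster's x, 26 mm along its y, 14 mm thick, about 30 mm clear of the end face. 179 mm above the counter when up, about 45 mm lower when fully pressed. Its top slopes 0.42 rad towards the toaster when up, is level half-way, and slopes 0.42 rad away from it when down.
- waffle_center (a point): Centre of the golden round waffle standing in the toaster: stiff disc, 110 mm diameter, 18 mm thick, about 70 g. Its x axis is the disc's axis (level, across the slot). At first its top edge is about 12 mm below the toaster's top face; with the lever fully down it stands about 43 mm above that face and can be gripped across its thickness.
- rack: Fixed steel wire toast rack; origin: centre of its underside. Six hoops (76 mm wide, tops 89 mm up) across its x make five gaps, 30 mm clear, centred at x = -68, -34, 0, 34, 68 mm. Two rails at y = +-32 mm carry a waffle with its centre at y = 0, z = 78 mm, disc axis along x. Gap x = +68 is taken, the other four are free (those farther from it leave more room for fingers).
- waffle_b_center (a point): Centre of the same kind of waffle already standing in the rack's gap at x = +68 mm. Leave it there.
- jam_jar: Closed jam jar, 68 mm diameter, 100 mm tall; origin at the centre of its underside. Bystander.
- mug: White mug, 82 mm diameter, 95 mm tall, handle at its +y; origin at the centre of its underside. Bystander.

How it is judged:
By the outcome, as a careful person would: the job done as asked, in the order asked, and still so for the second after the job is handed in, with the robot touching nothing.
It also fails if it takes over 42 s, if anything falls off the work surface, if the arm or the gripper's body presses on something with over 40 N, if the wrist force passes 120 N, or if a joint passes its speed limit or range.

## Robot

A 7-joint arm with a two-finger parallel gripper is mounted at the origin on the work surface. World frame = base frame: x ahead of the robot, y to its left, z up, the work surface at z = 0. Lengths are in m, angles in rad, forces in N, time in s.
With the tool pointing down it reaches from about 0.4 to 0.85 m from the base axis. Payload 10.4 kg.
Tool frame: the origin (TCP) lies on the front face of the gripper's body, between the roots of the fingers; the fingertips stand 73 mm ahead of it and the grasp point (between the pads) lies 54 mm ahead of it (env.pinch_z is the distance from the TCP to the grasp point, in m); z points along the fingers, y is the line along which they close (so a half turn about z gives the same grasp; the last joint's range is limited). The gripper opens to 85 mm and grips with 20 to 120 N. Pads are 22 mm wide; open, the fingers measure 114 mm over their backs; the gripper's body (76 mm by 85 mm) begins 54 mm behind the grasp point. The pads swing forward as they close: fully open they stand 13 mm farther back than shut.
Start: joints at [-1.293, 0.332, -0.065, 1.46, 0.022, 1.35, -0.088], TCP at [0.185, 0.597, 0.304] pointing down, gripper open.
Joint ranges: [-2.6, 2.6], [-0.5, 2.12], [-1.47, 1.34], [0.16, 2.42], [-1.27, 4.41], [0.06, 2.06], [-2.6, 2.6]. Speed limits (rad/s): [2.22, 2.22, 2.79, 2.79, 3.14, 3.14, 3.14].

## Interface

Orientations are given as a rotation vector (axis times angle).
In Python, from bench import env gives the robot as it stands.
- The arm moves only by the tool step_arm, never from a script. Its argument "plan" is a list of rows, each a list of 6 numbers: the shift along the tool's x, y, z in units of 25 mm (1.0 is 25 mm), then the turn, a rotation vector about the tool's x, y, z in units of 6 degrees (1.0 is 6 degrees). In form: [[x, y, z, wx, wy, wz], ...]. A call has 1 to 12 rows; each row is the pose to reach, as a shift and turn from the pose commanded when the call began, along the tool's axes at that moment; what a row does not reach only later rows make up. A row lasts 1/10 s, in which the tool goes at most 50 mm and 8.59 degrees, less where a joint would pass 70% of its speed; a pose out of reach is approached as far as the arm can. A call with a gripper value outside its range is refused whole. "claw" is the opening, from 0 (shut) to 1 (fully open), set as the call begins (left out, the last holds). The fingers move at their own pace and stop on an object; "newtons" is the grip in N (left out, the last holds). Time passes only in rows, so rows that repeat a pose let the fingers close. It gives the time, the measured TCP pose, the force, the opening and the grip force at its end, in the units of the state.
- env.observe(): the state, without advancing time (a new reading comes with each control period).
- env.read_camera(name): name is "side" or "top"; returns the picture (480x640x3 uint8, blue, green, red); there is no depth.
- env.calibration(name): a dict with "fov_y" (degrees; the focal length in pixels is half the picture's height over the tangent of half this angle, whatever the lens; pixels are square), "cx", "cy" (the principal point, pixels), "camera_from_world" (4x4, takes a point from world to camera coordinates). Camera axes: x right, y down, z forward; pixel columns grow to the right and rows downward; lengths in m; the calibration is good to about 2 mm. A picture is of the moment at which its call begins. calibration takes no time and is no camera call.
- env.hand_in(): hands the job in; it is judged then, once.
The state is a dict: "time": time; "joint_pos": joint angles; "joint_velocities": joint speeds; "effort": joint torques, N m; "tool_pos": TCP position; "tcp_rot": TCP orientation; "wrist_force": force on the tool from outside, world axes, zero at the start; "moment": the same for the moment, N m; "opening": opening from 0.0 (shut) to 1.0 (fully open); "finger_force": force on a finger pad.
Only numpy, scipy, OpenCV 4.12 (cv2) and the standard library are available. Lean on these libraries where they do the work, as an engineer would, in place of code of your own. Each camera call takes 0.05 s, during which the arm holds its last target. There are 200 camera calls.

## Working session

There is one attempt and no reset: what is moved stays moved. The work goes in short steps, Python scripts to look and compute and a tool call to move; the robot and the scene stay as the last step left them, time stands still between calls to the robot, and variables do not carry over. Pictures are saved under pics/ and viewed, at most 10 in all, crops included, and the job is handed in when it is done.

Besides the shell and the picture viewer there is one more tool, called after "Emit:" as a command line: name --pt "numbers of a row" for each row, then --argument value for the rest. step_arm: Moves the arm, as the interface text tells. Its arguments: {"type":"object","properties":{"plan":{"type":"array","items":{"type":"array","items":{"type":"number"}}},"claw":{"type":"number"},"newtons":{"type":"number"}},"required":["plan"]}

```bash
ls; mkdir -p pics; python3 - <<'E'
from bench import env
import cv2
for n in("side","top"):
    cv2.imwrite(f"pics/{n}0.png",env.read_camera(n)); print(n,env.calibration(n))
print(env.observe(),env.pinch_z)
E
```

```text
pics
side {'fov_y': 49.60204319899123, 'cx': 317.22047700647454, 'cy': 249.95733792580967, 'camera_from_world': array([[-0.96839048, -0.24922774,  0.01026701,  0.61687782],
       [-0.19349729,  0.72459757, -0.66145079,  0.25226527],
       [ 0.15741243, -0.64252929, -0.74991829,  0.84420335],
       [ 0.        ,  0.        ,  0.        ,  1.        ]])}
top {'fov_y': 46.96363840015815, 'cx': 324.50673770096887, 'cy': 233.49711653860325, 'camera_from_world': array([[ 0.00623014, -0.9999752 , -0.00328428, -0.0562798 ],
       [-0.99417945, -0.00584071, -0.10757839,  0.62662816],
       [ 0.10755654,  0.00393539, -0.99419118,  1.14037682],
       [ 0.        ,  0.        ,  0.        ,  1.        ]])}
{'time': 0.1, 'joint_pos': array([-1.29260987,  0.33279848, -0.06469384,  1.46086179,  0.02159695,
        1.34989331, -0.08849227]), 'joint_velocities': array([ 0.00010481, -0.00290099, -0.00127191, -0.00094102,  0.00170337,
        0.00094888,  0.00056378]), 'effort': array([ 3.17060963e-03, -6.26737046e+01,  5.03929693e-02, -3.92431068e+01,
        1.63065159e-02,  6.75004529e-03, -6.05317814e-05]), 'tool_pos': array([0.1850989 , 0.59670632, 0.30319966]), 'tcp_rot': array([-4.70643167e-01, -3.10600318e+00,  1.97694469e-03]), 'wrist_force': array([ 0.27034837,  0.22090426, -0.29125458]), 'moment': array([-0.05390885,  0.02032317, -0.04402243]), 'finger_force': 0.0, 'opening': 1.0026922835489838} 0.0539
```

View pics/side0.png

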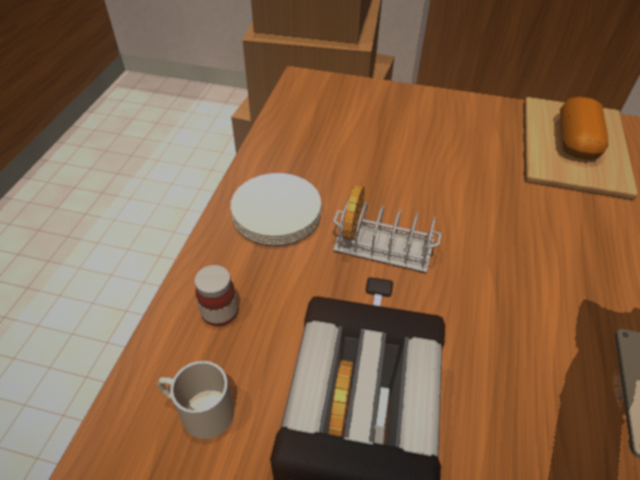

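View pics/top0.png

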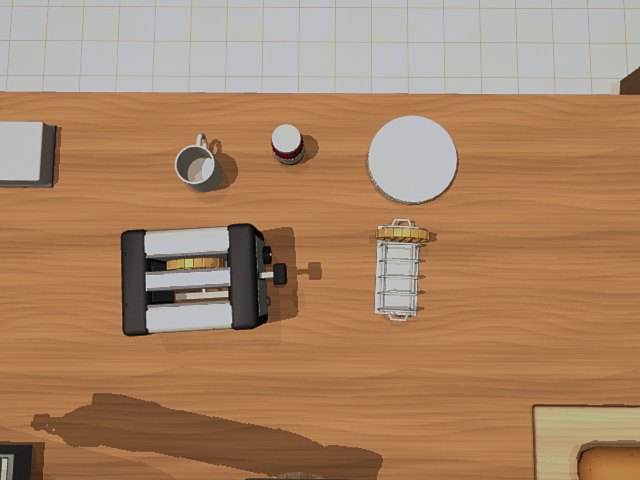

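The side view shows the toaster at about (360,390), its knob at (379,287), and the rack at (388,240). In the top view the toaster is at (190,280), its waffle at (195,264) and its knob at (280,273). The rack is at (398,268), with waffle b at (402,234). The jar is at (288,143) and the mug at (197,167).

```bash
cat > h.py <<'E'
import numpy as np, cv2
from scipy.spatial.transform import Rotation as R
from bench import env
def cam(n):
    c=env.calibration(n); return c, 240/np.tan(np.radians(c["fov_y"]/2)), np.array(c["camera_from_world"])
def ray(n,u,v):
    c,f,T=cam(n); d=np.array([(u-c["cx"])/f,(v-c["cy"])/f,1]); return -T[:3,:3].T@T[:3,3], T[:3,:3].T@d
def onz(n,p,z):
    o,d=ray(n,*p); return o+d*(z-o[2])/d[2]
def tri(ps):  # [(cam,(u,v)),...]
    A=np.zeros((3,3));b=np.zeros(3)
    for n,p in ps:
        o,d=ray(n,*p); d=d/np.linalg.norm(d); M=np.eye(3)-np.outer(d,d); A+=M;b+=M@o
    return np.linalg.solve(A,b)
def proj(n,P):
    c,f,T=cam(n); q=T[:3,:3]@P+T[:3,3]; return q[0]/q[2]*f+c["cx"],q[1]/q[2]*f+c["cy"]
def mask(img,lo,hi): return cv2.inRange(cv2.cvtColor(img,cv2.COLOR_BGR2HSV),lo,hi)
E
python3 - <<'E'
from h import *
t=cv2.imread("pics/top0.png"); s=cv2.imread("pics/side0.png")
a=cv2.resize(t[215:345,110:300],None,fx=4,fy=4,interpolation=cv2.INTER_CUBIC)
cv2.imwrite("pics/tz.png",a)
b=cv2.resize(t[205:335,360:445],None,fx=4.5,fy=4.5,interpolation=cv2.INTER_CUBIC)
c=cv2.resize(s[175:305,325:450],None,fx=3.3,fy=4.5,interpolation=cv2.INTER_CUBIC)
cv2.imwrite("pics/rz.png",np.hstack([b,c]))
hsv=cv2.cvtColor(t,cv2.COLOR_BGR2HSV)
for n,i in(("top",t),("side",s)):
  for nm,m in(("black",mask(i,(0,0,0),(180,120,60))),("yel",mask(i,(18,110,120),(35,255,255)))):
    k,l,st,ce=cv2.connectedComponentsWithStats(m)
    for q in range(1,k):
        if st[q][4]>60: print(n,nm,st[q],ce[q].round(1))
E
```

```text
top black [ 50 126   6  61 179] [ 52.5 156.3]
top black [ 219  224   53  105 2049] [251.4 277.1]
top black [ 121  230   62  106 1732] [140.9 277.9]
top black [172 255  46   4  66] [197.8 256.2]
top black [273 264  14  21 251] [279.3 273.7]
top black [  0 445  32  35 751] [ 19.4 459.8]
top yel [170 258  34  12 204] [184.9 263.6]
side black [367 280  24  16  64] [376.7 290.5]
side black [  272   298   172   182 11186] [361.7 403.4]
side black [615 333  19 120 266] [623.5 388.9]
side yel [ 528   97   24   82 1343] [537.5 136.6]
side yel [622 138  15  56 331] [627.8 170.4]
side yel [608 150  10  40 254] [612.2 172.5]
side yel [568 165  18  20 265] [577.3 174.8]
side yel [347 188  14  25 186] [352.8 200.6]
side yel [333 374  17  44 485] [340.2 395.8]
```

View pics/tz.png

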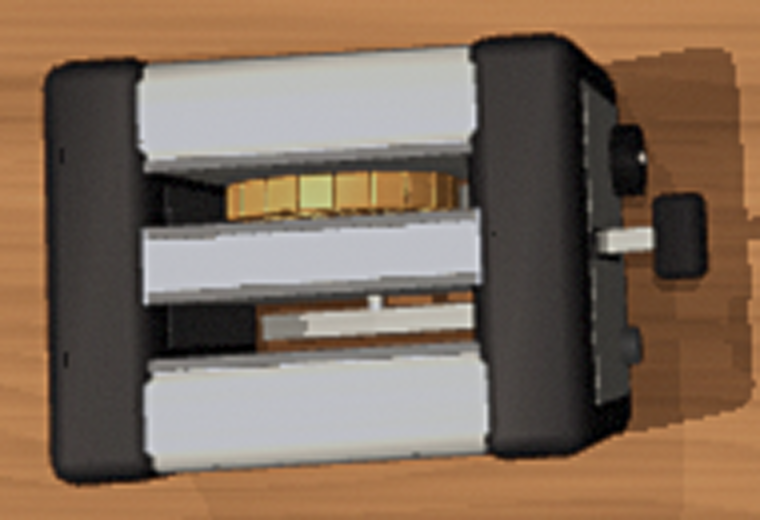

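View pics/rz.png

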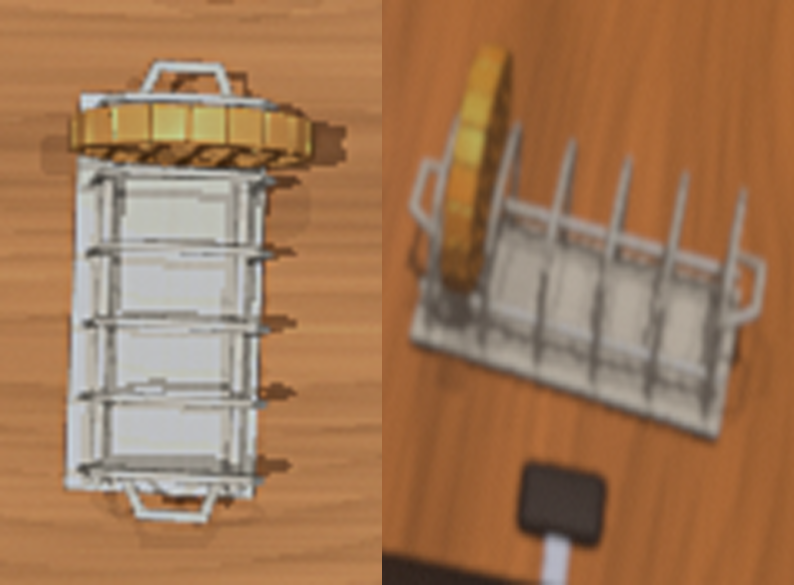

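The toaster crop shows the middle steel strip running from (143,228–303) to (480,208–282), so the toaster has a slight yaw, and the knob top at about (681,236). The rack crop shows base corners at (80,95), (67,490) and (252,495), with hoop tops at rows of about 176, 247, 320, 394 and 466.

```bash
python3 - <<'E'
from h import *
np.set_printoptions(precision=4,suppress=True)
T=lambda x,y:(110+x/4,215+y/4); K=lambda x,y:(360+x/4.5,205+y/4.5); S=lambda x,y:(325+(x-382)/3.3,175+y/4.5)
print("cams",ray("top",0,0)[0],ray("side",0,0)[0])
for nm,p in dict(stripTL=(143,228),stripTR=(480,209),stripBL=(146,303),stripBR=(480,281),panUL=(140,66),panUR=(474,46),panLL=(152,470),panLR=(490,452),endL1=(45,72),endL2=(55,478),endT=(100,60),endTR=(520,37),lo=(100,482),loR=(540,455),waf=(345,195)).items():
    print(nm,onz("top",T(*p),.19))
print("knob",onz("top",T(681,236),.179),tri([("top",T(681,236)),("side",S(562,495))]))
P={k:onz("top",K(*p),.003) for k,p in dict(TL=(80,95),BL=(67,490),BR=(252,495),hT=(185,65),hB=(172,518)).items()}
for k in P: print(k,P[k])
for p in((411,340),(716,437)): print("sideBase",onz("side",S(*p),.003))
for y in(247,320,394,466): print("hoop",onz("top",K(88,y),.089),onz("top",K(265,y),.089))
print("wb", onz("top",K(190,122),.133), tri([("top",K(185,122)),("side",S(487,60))]))
# jar, mug
print("jar",onz("top",(287,137),.1),"mug",onz("top",(196,163),.095))
print(R.from_rotvec(env.observe()["tcp_rot"]).as_matrix())
E
```

```text
cams [ 0.5007 -0.0571  1.201 ] [0.5133 0.5134 0.7936]
stripTL [0.5373 0.2734 0.19  ]
stripTR [0.5469 0.1194 0.19  ]
stripBL [0.5032 0.2706 0.19  ]
stripBR [0.5141 0.1186 0.19  ]
panUL [0.6118 0.2778 0.19  ]
panUR [0.622 0.124 0.19 ]
panLL [0.4282 0.2648 0.19  ]
panLR [0.4372 0.1122 0.19  ]
endL1 [0.6088 0.3215 0.19  ]
endL2 [0.4243 0.3085 0.19  ]
endT [0.6145 0.2964 0.19  ]
endTR [0.6263 0.1029 0.19  ]
lo [0.4227 0.2881 0.19  ]
loR [0.436  0.0896 0.19  ]
waf [0.5529 0.1814 0.19  ]
knob [0.5355 0.0282 0.179 ] [0.5354 0.0284 0.1766]
TL [ 0.6472 -0.1686  0.003 ]
BL [ 0.4573 -0.1616  0.003 ]
BR [ 0.4555 -0.2498  0.003 ]
hT [ 0.6622 -0.2196  0.003 ]
hB [ 0.4444 -0.2116  0.003 ]
sideBase [ 0.6464 -0.1711  0.003 ]
sideBase [ 0.4582 -0.1631  0.003 ]
hoop [ 0.5682 -0.1639  0.089 ] [ 0.5687 -0.243   0.089 ]
hoop [ 0.5356 -0.1637  0.089 ] [ 0.5361 -0.2426  0.089 ]
hoop [ 0.5028 -0.1636  0.089 ] [ 0.5033 -0.2422  0.089 ]
hoop [ 0.471  -0.1634  0.089 ] [ 0.4715 -0.2419  0.089 ]
wb [ 0.6198 -0.2039  0.133 ] [ 0.6161 -0.1989  0.1546]
jar [0.8177 0.0251 0.1   ] mug [0.7637 0.2108 0.095 ]
[[-0.9551  0.2963 -0.0003]
 [ 0.2963  0.9551 -0.0012]
 [-0.0001 -0.0013 -1.    ]]
```

Emit:
step_arm --pt "-1.5 -1.3 0 0 0 1" --pt "-3.2 -2.8 0 0 0 2.2" --pt "-5 -4.4 0 0 0 3.4" --pt "-6.8 -6 0 0 0 4.6" --pt "-8.5 -7.5 0 0 0 5.8" --pt "-10.2 -9 0 0 0 7" --pt "-12 -10.5 0 0 0 8.2" --pt "-13.7 -12 0 0 0 9.4" --pt "-15.4 -13.5 0 0 0 10.4" --pt "-17 -15 0 0 0 11.2" --pt "-18.5 -16.2 0 0 0 11.5" --pt "-19.5 -17 0 0 0 11.5" --claw 0 --newtons 30

```text
time: 1.3
tool_pos: [0.4999, 0.0843, 0.304]
tcp_rot: [-2.148, -2.292, -0.001]
wrist_force: [0.1, 1.5, 0.0]
opening: 0.001
finger_force: 0.0
```

```bash
cat >> h.py <<'E'
def go(target,yaw=None):
    """shift in move units to reach TCP world target, plus turn about tool z so that tool y is at yaw"""
    o=env.observe(); M=R.from_rotvec(o["tcp_rot"]).as_matrix()
    d=M.T@(np.array(target)-o["tool_pos"])/.025
    y=np.arctan2(M[1,1],M[0,1]); print("t",round(o["time"],2),"pos",o["tool_pos"].round(4),"yaw",round(y,4),"tilt",M[:,2].round(4),"F",o["wrist_force"].round(1),"open",round(o["opening"],3))
    print("units",d.round(2), "wz",None if yaw is None else round(-np.degrees(yaw-y)/6,2))
E
python3 - <<'E'
from h import *
go((.5366,.0249,.27),.066)
# rack overlay
b=cv2.imread("pics/rz.png"); C=np.array([.5518,-.208,0]); yw=-.037
X=np.array([np.cos(yw),np.sin(yw),0]);Y=np.array([-X[1],X[0],0])
for x in(-85,-51,-17,17,51,85):
    for z,col in((89,(0,0,255)),(3,(255,0,0))):
        for n in("top","side"):
            q=[]
            for y in(-38,38):
                u,v=proj(n,C+X*x/1e3+Y*y/1e3+[0,0,z/1e3])
                q.append((int((u-360)*4.5),int((v-205)*4.5)) if n=="top" else (int((u-325)*3.3+382),int((v-175)*4.5)))
            cv2.line(b,q[0],q[1],col,1)
cv2.imwrite("pics/ro.png",b)
E
```

```text
t 1.3 pos [0.4999 0.0843 0.304 ] yaw 0.0647 tilt [ 2.e-04  4.e-04 -1.e+00] F [0.1 1.5 0. ] open 0.001
units [-2.47  1.31  1.36] wz -0.01
```

View pics/ro.png

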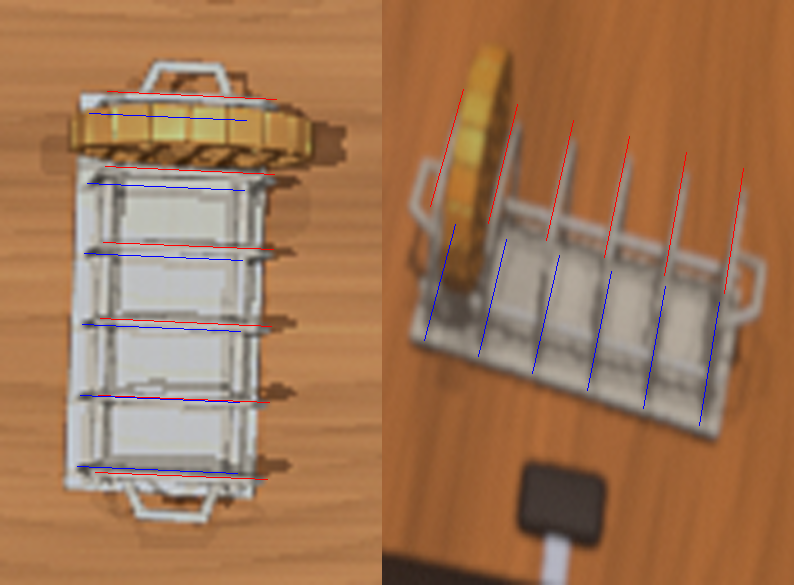

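The overlay agrees with the hoops to within a few mm, with the apparent height offset coming from their rounded corners. I'll use the rack at about (0.552,-0.208) with yaw -0.037. Next is the lever press.

Emit:
step_arm --pt "-1.2 0.6 0.3 0 0 0" --pt "-2.2 1.2 0.8 0 0 0" --pt "-2.47 1.31 1.36 0 0 0" --pt "-2.47 1.31 1.36 0 0 0" --pt "-2.47 1.31 1.6 0 0 0" --pt "-2.47 1.31 1.9 0 0 0" --pt "-2.47 1.31 2.2 0 0 0" --pt "-2.47 1.31 2.5 0 0 0" --pt "-2.47 1.31 2.8 0 0 0" --pt "-2.47 1.31 3.1 0 0 0" --pt "-2.47 1.31 3.4 0 0 0" --pt "-2.47 1.31 3.4 0 0 0"

```text
time: 2.5
tool_pos: [0.5367, 0.0263, 0.2194]
tcp_rot: [2.146, 2.291, 0.002]
wrist_force: [1.0, -2.2, 2.0]
opening: 0.001
finger_force: 1.9
```

Emit:
step_arm --pt "0 0 0.15 0 0 0" --pt "0 0 0.3 0 0 0" --pt "0 0 0.4 0 0 0" --pt "0 0 0.5 0 0 0" --pt "0 0 0.5 0 0 0"

```text
time: 3.0
tool_pos: [0.537, 0.0276, 0.2093]
tcp_rot: [2.145, 2.294, 0.006]
wrist_force: [-7.9, -2.2, 26.2]
opening: 0.003
finger_force: 12.5
```

```bash
python3 - <<'E'
from h import *
a=env.read_camera("side"); b=env.read_camera("top")
cv2.imwrite("pics/p1.png",np.hstack([cv2.resize(a[240:480,230:480],(400,384)),cv2.resize(b[205:345,110:310],(400,384))]))
E
```

```text
(no output)
```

View pics/p1.png

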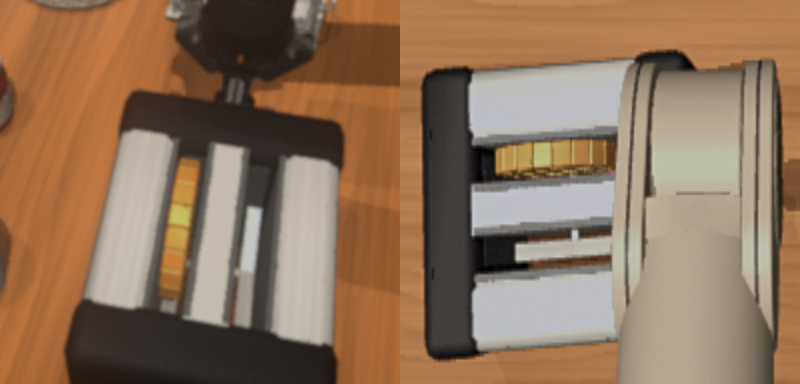

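Emit:
step_arm --pt "0 0 0.03 0 0 0" --pt "0 0 0.03 0 0 0" --pt "0 0 0.03 0 0 0"

```text
time: 3.4
tool_pos: [0.537, 0.0276, 0.2092]
tcp_rot: [2.145, 2.294, 0.007]
wrist_force: [-10.9, -2.4, 33.1]
opening: 0.001
finger_force: 15.5
```

Emit:
step_arm --pt "0 0 -0.5 0 0 0" --pt "0 0 -1.5 0 0 0" --pt "0 0 -3 0 0 0" --pt "-0.5 0 -4 0 0 0" --pt "-2 0 -4.4 0 0 0" --pt "-3.5 0 -4.4 0 0 0" --pt "-4 0 -4.4 0 0 0" --pt "-4 0 -4.4 0 0 0" --claw 0.55

```text
time: 4.2
tool_pos: [0.5424, -0.0743, 0.3156]
tcp_rot: [2.15, 2.29, 0.0]
wrist_force: [0.3, -0.1, 0.3]
opening: 0.551
finger_force: 0.0
```

```bash
python3 - <<'E'
from h import *
np.set_printoptions(precision=4,suppress=True)
a=env.read_camera("side"); b=env.read_camera("top")
cv2.imwrite("pics/p2.png",np.hstack([cv2.resize(a[240:480,230:480],(400,384)),cv2.resize(b[205:345,110:310],(400,384))]))
for n,i in(("side",a),("top",b)):
    m=mask(i,(12,100,70),(35,255,255)); m2=np.zeros_like(m)
    if n=="side": m2[330:440,310:375]=m[330:440,310:375]
    else: m2[240:280,150:235]=m[240:280,150:235]
    m2=cv2.morphologyEx(m2,cv2.MORPH_OPEN,np.ones((3,3)))
    k,l,st,ce=cv2.connectedComponentsWithStats(m2)
    for q in range(1,k):
        if st[q][4]>60:
            r=cv2.minAreaRect(np.argwhere(l==q)[:,::-1].astype(np.float32)); print(n,st[q],ce[q],r)
            if n=="top": print(onz("top",r[0],.215))
go((.5555,.19,.273),.066)
E
```

```text
side [ 329  338   27   90 1473] [341.6762 382.9219] ((341.5916748046875, 382.31219482421875), (17.51169204711914, 89.01225280761719), 7.594643592834473)
top [158 257  19  13 215] [167.2465 262.8884] ((167.0, 263.0), (12.0, 18.0), 90.0)
[0.5527 0.2279 0.215 ]
top [178 256  40  14 443] [199.0158 262.2099] ((197.5, 262.5), (13.0, 39.0), 90.0)
[0.5539 0.1734 0.215 ]
t 4.3 pos [ 0.5426 -0.0713  0.3153] yaw 0.0673 tilt [-0.0005  0.0009 -1.    ] F [-0.6  1.2 -0.5] open 0.551
units [10.39  1.22  1.7 ] wz 0.01
```

View pics/p2.png

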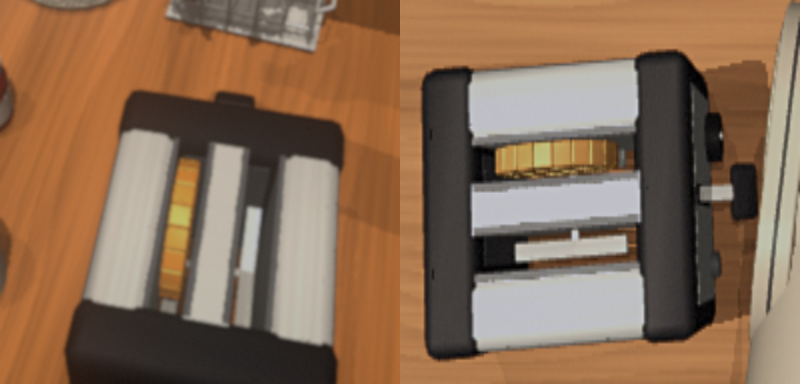

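The pictures show the knob down, at crop (235,98) and (743,190). The waffle has risen: it spans side rows 338–428 and top-view columns 157–218. Now I'll check its height and y against those extents.

```bash
python3 - <<'E'
from h import *
yw=.066; X=np.array([np.cos(yw),np.sin(yw),0]);Y=np.array([-X[1],X[0],0])
T0=np.array([.5254,.1945,0]); th=np.linspace(0,2*np.pi,181)
def ext(y,z,n):
    P=[T0+X*(.03+s)+Y*(y+.055*np.cos(t))+np.array([0,0,z+.055*np.sin(t)]) for s in(-.009,.009) for t in th]
    P=[p for p in P if p[2]>.186 or n=="top"]
    q=np.array([proj(n,p) for p in P]); return q.min(0).round(0),q.max(0).round(0)
for z in(.123,.17,.178):
  for y in(-.012,-.006,0,.006): print(z,y,"side",ext(y,z,"side"),"top",ext(y,z,"top"))
E
```

```text
Traceback (most recent call last):
ValueError: zero-size array to reduction operation minimum which has no identity
```

```bash
python3 - <<'E'
from h import *
yw=.066; X=np.array([np.cos(yw),np.sin(yw),0]);Y=np.array([-X[1],X[0],0])
T0=np.array([.5254,.1945,0]); th=np.linspace(0,2*np.pi,181)
def ext(y,z,n):
    P=[T0+X*(.03+s)+Y*(y+.055*np.cos(t))+np.array([0,0,z+.055*np.sin(t)]) for s in(-.009,.009) for t in th]
    q=np.array([proj(n,p) for p in P]); return q.min(0).round(0),q.max(0).round(0)
for z in(.123,.17,.178):
  for y in(-.012,-.006,0,.006): print(z,y,"side",ext(y,z,"side"),"top",ext(y,z,"top"))
print("slot edge +y",proj("side",T0+X*.03+Y*.071+[0,0,.19]),proj("side",T0+X*.03-Y*.071+[0,0,.19]))
E
```

```text
0.123 -0.012 side (array([328., 351.]), array([354., 434.])) top (array([173., 257.]), array([231., 271.]))
0.123 -0.006 side (array([327., 355.]), array([353., 439.])) top (array([170., 257.]), array([228., 271.]))
0.123 0 side (array([327., 358.]), array([353., 443.])) top (array([167., 257.]), array([225., 271.]))
0.123 0.006 side (array([326., 362.]), array([352., 448.])) top (array([164., 257.]), array([222., 271.]))Traceback (most recent call last):
  File "<stdin>", line 8, in <module>
  File "<stdin>", line 6, in ext
  File "h.py", line 16, in proj
    c,f,T=cam(n); q=T[:3,:3]@P+T[:3,3]; return q[0]/q[2]*f+c["cx"],q[1]/q[2]*f+c["cy"]
          ~~~^^^
  File "h.py", line 5, in cam
    c=env.calibration(n); return c, 240/np.tan(np.radians(c["fov_y"]/2)), np.array(c["camera_from_world"])
ValueError: time passes only in moves, steps and waits
```

```bash
sed -i 's/^def cam(n):/import functools\n@functools.cache\ndef cam(n):/' h.py; python3 - <<'E'
from h import *
yw=.066; X=np.array([np.cos(yw),np.sin(yw),0]);Y=np.array([-X[1],X[0],0])
T0=np.array([.5254,.1945,0]); th=np.linspace(0,2*np.pi,181)
def ext(y,z,n):
    P=[T0+X*(.03+s)+Y*(y+.055*np.cos(t))+np.array([0,0,z+.055*np.sin(t)]) for s in(-.009,.009) for t in th]
    q=np.array([proj(n,p) for p in P]); return q.min(0).round(0),q.max(0).round(0)
for z in(.165,.172,.178):
  for y in(-.006,0,.006): print(z,y,"side",ext(y,z,"side"),"top",ext(y,z,"top"))
E
```

```text
0.165 -0.006 side (array([328., 339.]), array([355., 426.])) top (array([164., 256.]), array([225., 270.]))
0.165 0 side (array([327., 342.]), array([355., 431.])) top (array([161., 256.]), array([221., 270.]))
0.165 0.006 side (array([327., 346.]), array([354., 435.])) top (array([157., 256.]), array([218., 270.]))
0.172 -0.006 side (array([328., 336.]), array([356., 424.])) top (array([163., 255.]), array([224., 270.]))
0.172 0 side (array([328., 340.]), array([355., 428.])) top (array([160., 255.]), array([221., 270.]))
0.172 0.006 side (array([327., 344.]), array([354., 433.])) top (array([156., 256.]), array([217., 270.]))
0.178 -0.006 side (array([329., 333.]), array([356., 422.])) top (array([162., 255.]), array([223., 270.]))
0.178 0 side (array([328., 337.]), array([355., 426.])) top (array([159., 255.]), array([220., 270.]))
0.178 0.006 side (array([327., 341.]), array([355., 431.])) top (array([155., 255.]), array([217., 270.]))
```

The extents match a waffle centre at z = 0.178 and a toaster y of about +3 mm, so it is fully raised, at world (0.555,0.1995). I'll approach from above.

Emit:
step_arm --pt "1 0.1 -0.3 0 0 0" --pt "2.6 0.3 -0.6 0 0 0" --pt "4.3 0.5 -0.6 0 0 0" --pt "6 0.7 -0.6 0 0 0" --pt "7.7 0.9 -0.6 0 0 0" --pt "9.4 1.1 -0.6 0 0 0" --pt "10.4 1.22 -0.6 0 0 0" --pt "10.78 1.22 -0.6 0 0 0" --pt "10.78 1.22 -0.6 0 0 0" --pt "10.78 1.22 -0.6 0 0 0"

```text
time: 5.3
tool_pos: [0.5553, 0.1971, 0.3306]
tcp_rot: [2.148, 2.292, -0.001]
wrist_force: [0.2, -1.0, 0.4]
opening: 0.554
finger_force: 0.0
```

```bash
python3 -c "
from h import *
go((.5551,.1995,.271),.066)"
```

```text
t 5.3 pos [0.5553 0.1971 0.3306] yaw 0.0652 tilt [-1.e-04 -5.e-04 -1.e+00] F [ 0.2 -1.   0.4] open 0.554
units [ 0.1  -0.    2.38] wz -0.01
```

Emit:
step_arm --pt "0.1 0 0.5 0 0 0" --pt "0.1 0 1.1 0 0 0" --pt "0.1 0 1.7 0 0 0" --pt "0.1 0 2.1 0 0 0" --pt "0.1 0 2.38 0 0 0" --pt "0.1 0 2.38 0 0 0"

```text
time: 5.9
tool_pos: [0.5549, 0.2002, 0.2699]
tcp_rot: [-2.147, -2.293, 0.003]
wrist_force: [-0.5, -1.8, -0.7]
opening: 0.549
finger_force: 0.0
```

Emit:
step_arm --pt "0 0 0 0 0 0" --pt "0 0 0 0 0 0" --pt "0 0 0 0 0 0" --pt "0 0 0 0 0 0" --pt "0 0 0 0 0 0" --pt "0 0 0 0 0 0" --claw 0 --newtons 30

```text
time: 6.5
tool_pos: [0.5555, 0.2005, 0.2717]
tcp_rot: [2.147, 2.293, 0.002]
wrist_force: [1.1, -0.2, 3.8]
opening: 0.202
finger_force: 33.2
```

Emit:
step_arm --pt "0 0 -0.3 0 0 0" --pt "0 0 -0.8 0 0 0" --pt "0 0 -1.4 0 0 0" --pt "0 0 -2 0 0 0" --pt "0 0 -2.6 0 0 0" --pt "0 0 -3.2 0 0 0" --pt "0 0 -3.7 0 0 0" --pt "0 0 -4 0 0 0" --pt "0 0 -4 0 0 0"

```text
time: 7.4
tool_pos: [0.5555, 0.2005, 0.3723]
tcp_rot: [2.147, 2.293, 0.002]
wrist_force: [0.4, -0.3, 0.1]
opening: 0.204
finger_force: 32.5
```

```bash
python3 - <<'E'
from h import *
yw=-.037; X=np.array([np.cos(yw),np.sin(yw),0])
p=np.array([.5518,-.208,0])-.068*X; print(p)
go((p[0],p[1],.371),yw)
cv2.imwrite("pics/p3.png",env.read_camera("side"))
E
```

```text
[ 0.48384654 -0.20548457  0.        ]
t 7.4 pos [0.5555 0.2005 0.3723] yaw 0.0657 tilt [ 1.4e-03  8.0e-04 -1.0e+00] F [ 0.4 -0.3  0.1] open 0.204
units [-16.02  -3.93   0.03] wz 0.98
```

View pics/p3.png

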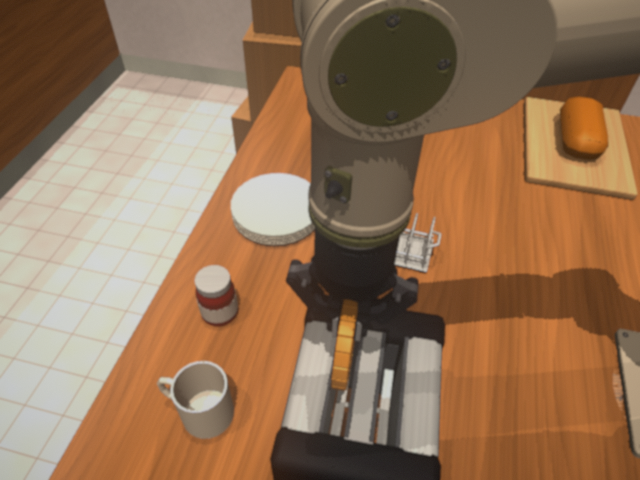

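The waffle is held upright at about (344,345) and is clear of the toaster. Carrying it to above the x = -68 gap.

Emit:
step_arm --pt "-0.7 -0.2 0 0 0 0.1" --pt "-2 -0.5 0 0 0 0.2" --pt "-3.6 -0.9 0 0 0 0.3" --pt "-5.2 -1.3 0 0 0 0.4" --pt "-6.8 -1.7 0 0 0 0.5" --pt "-8.4 -2.1 0 0 0 0.6" --pt "-10 -2.5 0 0 0 0.7" --pt "-11.6 -2.9 0 0 0 0.8" --pt "-13.2 -3.3 0 0 0 0.9" --pt "-14.6 -3.6 0 0 0 0.98" --pt "-15.6 -3.85 0 0 0 0.98" --pt "-16.02 -3.93 0.03 0 0 0.98"

```text
time: 8.65
tool_pos: [0.4816, -0.209, 0.37]
tcp_rot: [-2.267, -2.174, 0.001]
wrist_force: [-0.6, 0.7, -1.2]
opening: 0.205
finger_force: 32.4
```

Emit:
step_arm --pt "0 0 0.5 0 0 0" --pt "0 0 1.3 0 0 0" --pt "0 0 2.2 0 0 0" --pt "0 0 3 0 0 0" --pt "0 0 3.6 0 0 0" --pt "0 0 4 0 0 0" --pt "0 0 4 0 0 0" --pt "0 0 4 0 0 0"

```text
time: 9.45
tool_pos: [0.4837, -0.2051, 0.2704]
tcp_rot: [-2.261, -2.181, -0.0]
wrist_force: [-0.1, 0.4, -0.8]
opening: 0.207
finger_force: 32.5
```

```bash
python3 - <<'E'
from h import *
go((.4838,-.2055,.172),-.037)
a=env.read_camera("side")[150:310,310:470]; b=env.read_camera("top")[205:345,355:455]
cv2.imwrite("pics/p4.png",np.hstack([cv2.resize(a,(400,400),interpolation=2),cv2.resize(b,(400,560),interpolation=2)[80:480]]))
E
```

```text
t 9.45 pos [ 0.4837 -0.2051  0.2704] yaw -0.0362 tilt [-1.e-04  2.e-04 -1.e+00] F [-0.1  0.4 -0.8] open 0.207
units [-0.02  0.01  3.94] wz 0.01
```

View pics/p4.png

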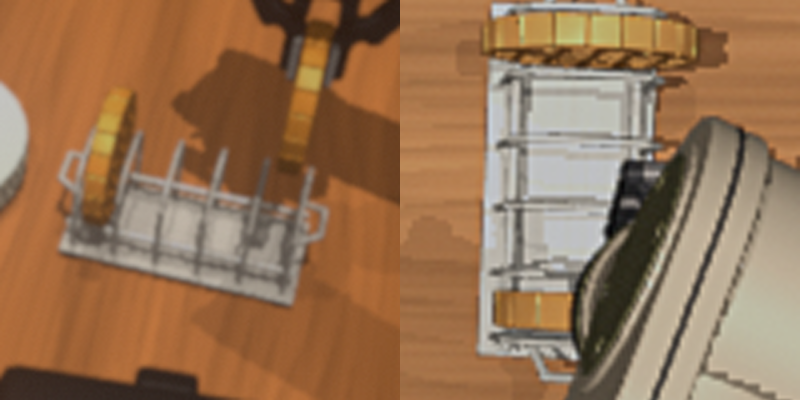

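The waffle hangs between the last two hoops: side crop (300,100) between hoops at 265 and 308, and top crop row 309 between hoops at 272 and 337. Lowering.

Emit:
step_arm --pt "0 0 0.4 0 0 0" --pt "0 0 0.8 0 0 0" --pt "0 0 1.2 0 0 0" --pt "0 0 1.6 0 0 0" --pt "0 0 1.6 0 0 0"

```text
time: 10.05
tool_pos: [0.4827, -0.2054, 0.2286]
tcp_rot: [-2.261, -2.179, 0.003]
wrist_force: [-0.2, 0.3, -0.6]
opening: 0.206
finger_force: 32.5
```

Emit:
step_arm --pt "0 0 0.3 0 0 0" --pt "0 0 0.6 0 0 0" --pt "0 0 0.9 0 0 0" --pt "0 0 1.2 0 0 0" --pt "0 0 1.5 0 0 0" --pt "0 0 1.8 0 0 0" --pt "0 0 2 0 0 0" --pt "0 0 2 0 0 0"

```text
time: 10.85
tool_pos: [0.4832, -0.2056, 0.1796]
tcp_rot: [-2.261, -2.179, 0.001]
wrist_force: [0.1, 0.4, -1.3]
opening: 0.206
finger_force: 32.5
```

Emit:
step_arm --pt "0 0 0.1 0 0 0" --pt "0 0 0.2 0 0 0" --pt "0 0 0.26 0 0 0" --pt "0 0 0.26 0 0 0"

```text
time: 11.25
tool_pos: [0.4835, -0.2056, 0.1738]
tcp_rot: [-2.262, -2.18, 0.0]
wrist_force: [-0.8, -0.5, -1.7]
opening: 0.209
finger_force: 32.6
```

Emit:
step_arm --pt "0 0 0.04 0 0 0" --pt "0 0 0.08 0 0 0" --pt "0 0 0.08 0 0 0"

```text
time: 11.55
tool_pos: [0.4839, -0.2056, 0.1732]
tcp_rot: [-2.262, -2.18, -0.002]
wrist_force: [-4.1, 4.2, 16.5]
opening: 0.202
finger_force: 35.0
```

Emit:
step_arm --pt "0 0 0.03 0 0 0" --pt "0 0 0.06 0 0 0" --pt "0 0 0.06 0 0 0"

```text
time: 11.85
tool_pos: [0.4845, -0.2053, 0.1728]
tcp_rot: [-2.262, -2.18, -0.004]
wrist_force: [-8.1, 6.6, 29.3]
opening: 0.207
finger_force: 38.8
```

Seated on the rails. I'll take the press force off and release.

Emit:
step_arm --pt "0 0 -0.06 0 0 0" --pt "0 0 -0.1 0 0 0" --pt "0 0 -0.1 0 0 0"

```text
time: 12.15
tool_pos: [0.4838, -0.2054, 0.1732]
tcp_rot: [2.261, 2.18, 0.001]
wrist_force: [-0.8, 3.4, 3.6]
opening: 0.211
finger_force: 33.3
```

Emit:
step_arm --pt "0 0 0 0 0 0" --pt "0 0 0 0 0 0" --pt "0 0 0 0 0 0" --pt "0 0 0 0 0 0" --pt "0 0 0 0 0 0" --claw 0.45

```text
time: 12.65
tool_pos: [0.4834, -0.2057, 0.1728]
tcp_rot: [-2.262, -2.18, 0.0]
wrist_force: [0.3, 0.0, -0.6]
opening: 0.448
finger_force: 0.0
```

Emit:
step_arm --pt "0 0 -0.4 0 0 0" --pt "0 0 -1 0 0 0" --pt "0 0 -2 0 0 0" --pt "0 0 -3 0 0 0" --pt "0 0 -4 0 0 0" --pt "0 -0.5 -5 0 0 0" --pt "0 -2 -5.5 0 0 0" --pt "0.5 -3 -5.5 0 0 0" --pt "0.5 -3 -5.5 0 0 0"

```text
time: 13.55
tool_pos: [0.407, -0.1904, 0.3121]
tcp_rot: [2.263, 2.179, 0.007]
wrist_force: [0.4, -0.1, 0.2]
opening: 0.448
finger_force: 0.0
```

```bash
python3 - <<'E'
from h import *
a=env.read_camera("side"); b=env.read_camera("top")
cv2.imwrite("pics/p5.png",np.hstack([cv2.resize(a,(400,300)),cv2.resize(b,(400,300))]))
c=np.hstack([cv2.resize(a[150:310,310:470],(400,400),interpolation=2),cv2.resize(b[205:345,355:455],(400,560),interpolation=2)[80:480]])
cv2.imwrite("pics/p5.png",np.vstack([cv2.resize(c,(600,300)),cv2.resize(np.hstack([a,b]),(600,225))]))
E
```

```text
(no output)
```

View pics/p5.png

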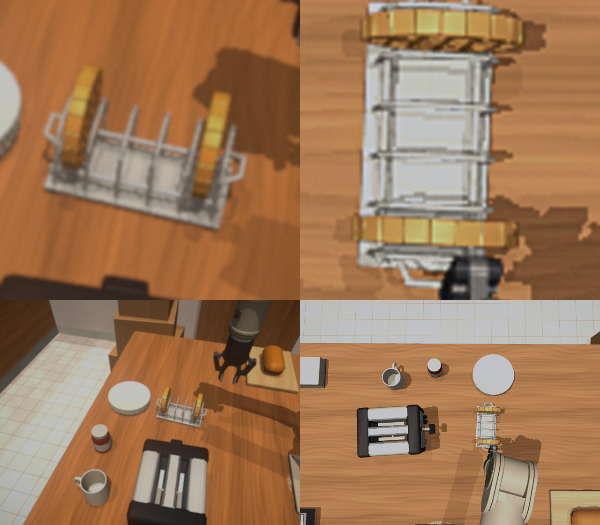

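The waffle stands upright in the end gap at crop (212,145) and (437,232), matching waffle b's seating. The lever is still down, and the jar and mug haven't moved. Handing in.

```bash
python3 -c "
from bench import env
print(env.hand_in())"
```

```text
the job is handed in; nothing more can be done
None
```

I pressed the lever to its stop and left it down, then lowered the waffle into the rack's free x = -68 mm gap, where it stands upright; the other waffle, jam jar and mug look undisturbed in the final pictures, and the job was handed in at about 14 s.

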